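Put the spectrophotometer's reference filters back in their case

TASK

The calibration run is over: put the four colour-topped reference filters back in the storage case, each standing upright in the pocket of its own colour; three stand about the bench and the blue one is still in the instrument's cell carriage. Set each one down gently and do not tip any over. Leave the grey-topped blank mount in the carriage and the white-stoppered glass cell on the bench where they are.

Things in the scene. Friction and masses are not known exactly. Their poses are not given: they have to be found in the camera images.
- filter_red: Reference filter: mount 22.5 (x) by 12.5 (y) by 58 mm tall, aluminium with a glass window, top 12 mm solid red. Origin: centre of underside, z up. 45 g. Stands upright on the bench, 25 mm or more free on both sides of its thickness; clutter between the filters is under 60 mm tall.
- filter_yellow: Reference filter: mount 22.5 (x) by 12.5 (y) by 58 mm tall, aluminium with a glass window, top 12 mm solid yellow. Origin: centre of underside, z up. 45 g. Stands upright on the bench, 25 mm or more free on both sides of its thickness; clutter between the filters is under 60 mm tall.
- filter_green: Reference filter: mount 22.5 (x) by 12.5 (y) by 58 mm tall, aluminium with a glass window, top 12 mm solid green. Origin: centre of underside, z up. 45 g. Stands upright on the bench, 25 mm or more free on both sides of its thickness; clutter between the filters is under 60 mm tall.
- filter_blue: Reference filter: mount 22.5 (x) by 12.5 (y) by 58 mm tall, aluminium with a glass window, top 12 mm solid blue. Origin: centre of underside, z up. 45 g. Stands 100 mm above the bench in a well of the cell carriage in the instrument at the robot's left. Well 38 mm deep, 1 mm clearance: only its top 20 mm shows; draw it straight up. Its x runs along the row of 4 wells; pinch across its y.
- pocket_red: Solid red open pocket, one of four in a row in the dark storage case at the robot's right: 46 x 46 mm outside, 40 x 40 inside, 32 tall, floor 3 thick. Origin: centre of underside, 4 mm above the bench; x along the row, pitch 52 mm, order changes. Fixed.
- pocket_yellow: Solid yellow open pocket, one of four in a row in the dark storage case at the robot's right: 46 x 46 mm outside, 40 x 40 inside, 32 tall, floor 3 thick. Origin: centre of underside, 4 mm above the bench; x along the row, pitch 52 mm, order changes. Fixed.
- pocket_green: Solid green open pocket, one of four in a row in the dark storage case at the robot's right: 46 x 46 mm outside, 40 x 40 inside, 32 tall, floor 3 thick. Origin: centre of underside, 4 mm above the bench; x along the row, pitch 52 mm, order changes. Fixed.
- pocket_blue: Solid blue open pocket, one of four in a row in the dark storage case at the robot's right: 46 x 46 mm outside, 40 x 40 inside, 32 tall, floor 3 thick. Origin: centre of underside, 4 mm above the bench; x along the row, pitch 52 mm, order changes. Fixed.
- blank_mount: Look-alike to leave: empty mount, same size and origin, plain grey top, in another well of the carriage 68 mm from the blue filter. The compartment's rims are level with the carriage top, 138 mm above the bench. From 110 mm on the mount's +y side the instrument rises to 200 mm; its lid, folded back on the +x side, slopes up to 280 mm from 70 mm away.
- glass_cell: Look-alike to leave: clear glass cell, 22.5 x 12.5 mm and 46 mm tall plus a small round white stopper (58 mm in all), standing on the bench among the filters. Origin: centre of underside, z up.
Not all that is in view belongs to the job. Of the things that look like the pocket_yellow, take the one that is farthest from the robot's base at the start.

How it is judged:
At the end, for the whole second after the job is handed in: Each filter stands upright (0.15 rad) on the floor of the pocket of its own colour (centres within 18 mm, underside under 8 mm above the pocket's), released, at rest; blank mount within 10 mm and glass cell within 15 mm of where they started, the cell upright (horizontal distance between filter_red and pocket_red below 0.018 m and z of filter_red in the frame of pocket_red below 0.008 m and angle between each of filter_red, filter_yellow, filter_green, filter_blue, glass_cell's own z axis and vertical below 0.15 rad and linear speed of each of filter_red, filter_yellow, filter_green, filter_blue below 0.02 m/s and contact force between the fingers and filter_red below 0.05 N and horizontal distance between filter_yellow and pocket_yellow below 0.018 m and z of filter_yellow in the frame of pocket_yellow below 0.008 m and contact force between the fingers and filter_yellow below 0.05 N and horizontal distance between filter_green and pocket_green below 0.018 m and z of filter_green in the frame of pocket_green below 0.008 m and contact force between the fingers and filter_green below 0.05 N and horizontal distance between filter_blue and pocket_blue below 0.018 m and z of filter_blue in the frame of pocket_blue below 0.008 m and contact force between the fingers and filter_blue below 0.05 N and distance of blank_mount from where it was at the start of the episode below 0.01 m and distance of glass_cell from where it was at the start of the episode below 0.015 m); the robot touches nothing.
It fails at once if the grey-topped blank mount is taken or moved more than 10 mm (distance of blank_mount from where it was at the start of the episode above 0.01 m).
It fails at once if the glass cell is taken, knocked over or moved more than 15 mm (distance of glass_cell from where it was at the start of the episode above 0.015 m or angle between glass_cell's own z axis and vertical above 0.5 rad).
It fails at once if a filter is tipped over (tilted more than 45 degrees) (angle between any of filter_red, filter_yellow, filter_green, filter_blue's own z axis and vertical above 0.785 rad).
It fails at once if a filter is let fall into its pocket from more than about 20 mm (faster than 0.6 m/s when free of the fingers) ((contact force between the fingers and filter_red below 0.05 N and horizontal distance between filter_red and pocket_red below 0.035 m and z of filter_red in the frame of pocket_red below 0.06 m and linear speed of filter_red above 0.6 m/s) or (contact force between the fingers and filter_yellow below 0.05 N and horizontal distance between filter_yellow and pocket_yellow below 0.035 m and z of filter_yellow in the frame of pocket_yellow below 0.06 m and linear speed of filter_yellow above 0.6 m/s) or (contact force between the fingers and filter_green below 0.05 N and horizontal distance between filter_green and pocket_green below 0.035 m and z of filter_green in the frame of pocket_green below 0.06 m and linear speed of filter_green above 0.6 m/s) or (contact force between the fingers and filter_blue below 0.05 N and horizontal distance between filter_blue and pocket_blue below 0.035 m and z of filter_blue in the frame of pocket_blue below 0.06 m and linear speed of filter_blue above 0.6 m/s)).
It also fails if it takes over 109 s, if anything falls off the work surface, if the arm or the gripper's body presses on something with over 40 N, if the wrist force passes 120 N, or if a joint passes its speed limit or range.

ROBOT

A 6-joint arm with a two-finger parallel gripper is mounted at the origin on the work surface. World frame = base frame: x ahead of the robot, y to its left, z up, the work surface at z = 0. Lengths are in m, angles in rad, forces in N, time in s.
With the tool pointing down it reaches from about 0.35 to 0.8 m from the base axis. Payload 7.3 kg.
Tool frame: the origin (TCP) lies at the very end of the fingers, on their centre line; the grasp point (between the pads) lies 19 mm behind it; z points along the fingers, y is the line along which they close (so a half turn about z gives the same grasp; the last joint's range is limited). The gripper opens to 85 mm and grips with 20 to 120 N. Pads are 22 mm wide; open, the fingers measure 114 mm over their backs; the gripper's body (76 mm by 85 mm) begins 54 mm behind the grasp point. The pads swing forward as they close: fully open they stand 13 mm farther back than shut.
Start: joints at [1.118, 0.342, 1.524, -0, 1.275, -0.146], TCP at [0.159, 0.501, 0.231] pointing down, gripper open.
Joint ranges: [-2.53, 2.53], [-0.77, 2.02], [0.04, 2.7], [-1, 4.14], [0.28, 2.66], [-3.11, 3.11]. Speed limits (rad/s): [2.57, 2.57, 3.14, 3.14, 3.14, 3.14].

INTERFACE

Orientations are given as [roll, pitch, yaw] about the fixed x, y, z axes, in that order (R = Rz(yaw) Ry(pitch) Rx(roll)).
In Python, from station import manip gives the robot as it stands.
- The arm moves only by the tool arm_command, never from a script. Its argument "moves" is a list that holds one entry, the list of rows, each a list of 7 numbers: the opening, from -1 (shut) to 1 (fully open), then the shift along the tool's x, y, z in cm, then the turn, a rotation vector about the tool's x, y, z in degrees. A call has exactly 5 rows; each row shifts and turns the commanded pose from where the row before left it, along the tool's axes as they then stand; what a row does not reach is not made up. A row lasts 1/10 s, in which the tool goes at most 50 mm and 8.59 degrees, less where a joint would pass 70% of its speed; a pose out of reach is approached as far as the arm can. A call with a gripper value outside its range is refused whole. The fingers move at their own pace and stop on an object; the grip force is fixed at half the most. Time passes only in rows, so rows that do not move let the fingers close, or fill a call up. It gives the time, the measured TCP pose, the force, the opening and the grip force at its end, in the units of the state.
- manip.sense(): the state, without advancing time (a new reading comes with each control period).
- manip.capture(name): name is "side" or "top"; returns (picture, depth): 420x560x3 uint8, red, green, blue; 420x560 float32, m along the optical axis (not along the pixel's ray), 0 where there is no reading.
- manip.camera_info(name): a dict with "fx", "fy", "cx", "cy" (pixels), "xyz" and "attitude" of the camera in the world. Camera axes: x right, y up, looking along -z (the intrinsics and any distortion apply to the point x, -y, -z); pixel columns grow to the right and rows downward; lengths in m; the calibration is good to about 2 mm. A picture is of the moment at which its call begins. camera_info takes no time and is no camera call.
- manip.close_job(): hands the job in; it is judged then, once.
Trained networks look in the newest picture that a camera, given by its name, has taken for a name from the list of things; names that differ only in an ending like _2 or _b are one class to them, and where a whole thing is asked for, a point or a joint stands for the part that bears it (a point fixed in the world has none). Each returns a list of dicts, best first, with "p" (0 to 1); they miss things now and then, are a little off and sometimes report something else, mostly with a low value. They report only what shows in the picture. A call takes as long as a camera call. They do not tell look-alikes from the thing itself.
- manip.silhouettes(name, camera): "region" (420x560 bool, what is visible of it) and "extent" ([left, top, right, bottom] in pixels, round what is visible of it).
- manip.pinpoint(name, camera): "at" ([row, column] in pixels: a listed point, or the origin of a listed thing).
The state is a dict: "time": time; "joints": joint angles; "joint_velocities": joint speeds; "tau": joint torques, N m; "tool_pos": TCP position; "eef_rot": TCP orientation; "force": force on the tool from outside, world axes, zero at the start; "ft_torque": the same for the moment, N m; "opening": finger opening in m; "finger_force": force on a finger pad.
Only numpy, scipy, OpenCV 4.12 (cv2) and the standard library are available. Lean on these libraries where they do the work, as an engineer would, in place of code of your own. Each camera call takes 0.05 s, during which the arm holds its last target. There are 200 camera calls.

## Working session

There is one attempt and no reset: what is moved stays moved. The work goes in short steps, Python scripts to look and compute and a tool call to move; the robot and the scene stay as the last step left them, time stands still between calls to the robot, and variables do not carry over. Pictures are saved under pics/ and viewed, at most 14 in all, crops included, and the job is handed in when it is done.

Besides the shell and the picture viewer there is one more tool, called in YAML: its name, and indented under it one key for each argument. arm_command: Moves the arm, as the interface text tells. Its arguments: {"type":"object","properties":{"moves":{"type":"array"}},"required":["moves"]}

```bash
mkdir -p pics; cat > h.py <<'E'
import numpy as np, cv2
from station import manip
from scipy.spatial.transform import Rotation as R
def rot(a):
    a=np.array(a,float)
    return R.from_matrix(a) if a.shape==(3,3) else R.from_euler('xyz',a) if a.size==3 else R.from_quat(a)
def cloud(cam,d):
    i=manip.camera_info(cam); v,u=np.mgrid[:420,:560]
    p=np.stack([(u-i['cx'])/i['fx']*d,-(v-i['cy'])/i['fy']*d,-d],-1)
    return rot(i['attitude']).apply(p.reshape(-1,3)).reshape(420,560,3)+np.array(i['xyz'])
def save(n,p): cv2.imwrite('pics/'+n+'.png',p[:,:,::-1])
E
python3 - <<'E'
from h import *
print(manip.sense())
for c in ('top','side'):
    p,d=manip.capture(c); save(c,p); np.savez(c,p=p,d=d); print(manip.camera_info(c))
    P=cloud(c,d)
    for n in ['filter_red','filter_yellow','filter_green','filter_blue','pocket_red','pocket_yellow','pocket_green','pocket_blue','blank_mount','glass_cell']:
        for s in manip.silhouettes(n,c)[:3]:
            if s['p']<.2: continue
            m=s['region']&(d>0); q=P[m]
            if len(q)<5: continue
            q=q[q[:,2]>np.percentile(q[:,2],95)-.006]
            print(c,n,round(s['p'],2),np.round(s['extent']).tolist(),np.median(q,0).round(3),(q.max(0)-q.min(0)).round(3))
E
```

```text
{'time': 0.0, 'joints': array([ 1.11801506e+00,  3.42715972e-01,  1.52501604e+00,  2.51699713e-06,
        1.27541714e+00, -1.45988192e-01]), 'joint_velocities': array([-0.00055401, -0.00037788,  0.00042918, -0.00135213,  0.00022802,
       -0.00049961]), 'tau': array([-3.33628532e-04, -4.33647859e+01, -2.46021277e+01, -9.29145972e-05,
        7.52508669e-03, -1.85745265e-06]), 'tool_pos': array([0.1583443 , 0.50012616, 0.23062981]), 'eef_rot': array([-3.14005306e+00, -2.28805251e-04,  2.83479866e+00]), 'force': array([ 0.60059588, -0.06540327, -0.78068364]), 'ft_torque': array([-0.01662382, -0.03070262, -0.0198079 ]), 'finger_force': 0.0, 'opening': 0.08523101862503882}
{'fx': 527.0818198658162, 'fy': 527.0818198658162, 'cx': 282.8822706737542, 'cy': 208.03794173617112, 'xyz': array([0.21538227, 0.01479248, 1.45094102]), 'attitude': array([ 0.194163  , -0.01444078, -1.54531083])}
top filter_yellow 0.45 [289.0, 187.0, 296.0, 196.0] [ 0.54  -0.025  0.058] [0.021 0.011 0.008]
top filter_green 0.64 [290.0, 137.0, 300.0, 147.0] [ 0.682 -0.03   0.06 ] [0.012 0.014 0.007]
top filter_blue 0
[... 1371 characters left out ...]
0.491 0.357 0.159] [0.015 0.011 0.007]
side pocket_red 0.61 [330.0, 359.0, 363.0, 394.0] [ 0.564 -0.327  0.037] [0.049 0.05  0.008]
side pocket_yellow 0.7 [262.0, 302.0, 290.0, 332.0] [ 0.455 -0.196  0.033] [0.049 0.052 0.009]
side pocket_yellow 0.62 [172.0, 340.0, 203.0, 372.0] [ 0.291 -0.261  0.033] [0.053 0.053 0.009]
side pocket_yellow 0.55 [299.0, 360.0, 331.0, 391.0] [ 0.513 -0.322  0.037] [0.05  0.05  0.008]
side pocket_green 0.56 [240.0, 360.0, 268.0, 390.0] [ 0.41  -0.309  0.038] [0.049 0.051 0.008]
side pocket_blue 0.78 [271.0, 360.0, 299.0, 394.0] [ 0.462 -0.317  0.038] [0.049 0.051 0.008]
side glass_cell 0.74 [259.0, 234.0, 272.0, 254.0] [ 0.446 -0.016  0.058] [0.009 0.01  0.009]
```

```bash
python3 - <<'E'
from h import *
t=np.load('top.npz')['p']; s=np.load('side.npz')['p']
save('topc',cv2.resize(t[100:280,110:430],(800,450),interpolation=cv2.INTER_CUBIC))
save('sidec',cv2.resize(s[60:410,150:440],(497*800//800,600),interpolation=cv2.INTER_CUBIC))
# yaw and centre of filters by top-plane rect
for c in ('top','side'):
    z=np.load(c+'.npz'); p,d=z['p'],z['d']; P=cloud(c,d); h=cv2.cvtColor(p,cv2.COLOR_RGB2HSV)
    for n,xy,zz in [('red',(.554,-.141),.058),('yel',(.543,-.025),.058),('grn',(.684,-.03),.058),('blu',(.489,.358),.158),('blank',(.555,.357),.158),('cell',(.446,-.016),.058),('cellbody',(.446,-.016),.046)]:
        m=(np.hypot(P[...,0]-xy[0],P[...,1]-xy[1])<.028)&(abs(P[...,2]-zz)<.007)
        q=P[m][:,:2]
        if len(q)<4: print(c,n,'few');continue
        r=cv2.minAreaRect((q*1000).astype(np.float32)); e,w=np.linalg.eigh(np.cov(q.T)); 
        print(c,n,len(q),np.round(r[0],1),np.round(r[1],1),'ang',round(r[2],1),'pca',round(np.degrees(np.arctan2(w[1,1],w[0,1]))%180,1),'z',P[m][:,2].mean().round(4),'med',np.median(h[m],0))
E
```

```text
top red 42 [ 553.2 -138.5] [22. 12.] ang 1.1 pca 1.0 z 0.057 med [  0.  195.5 237. ]
top yel 38 [542.5 -24.2] [12. 24.] ang 77.6 pca 168.7 z 0.057 med [ 30.  189.5 239.5]
top grn 39 [684. -28.] [13.7 23.6] ang 48.8 pca 142.4 z 0.0568 med [ 66. 184. 196.]
top blu 51 [489.5 360. ] [13.4 23.3] ang 87.5 pca 3.1 z 0.1577 med [113. 187. 246.]
top blank 53 [557.8 355.7] [13.9 24.8] ang 87.9 pca 1.1 z 0.157 med [ 98.   5. 204.]
top cell 12 [443.5 -13.8] [8.4 7. ] ang 53.2 pca 54.4 z 0.0571 med [ 90.   1. 240.]
top cellbody 32 [443.8 -13.5] [21.9 11. ] ang 1.6 pca 0.1 z 0.046 med [ 90.    3.  215.5]
side red 92 [ 555.4 -138.9] [13.7 22. ] ang 85.3 pca 178.2 z 0.0585 med [  0.5 210.  249. ]
side yel 76 [544.9 -24.1] [14.7 22.7] ang 75.2 pca 172.2 z 0.0584 med [ 30. 202. 251.]
side grn 72 [687.2 -28.6] [15.1 22. ] ang 44.3 pca 133.8 z 0.0582 med [ 66.  197.  231.5]
side blu 48 [491.  360.7] [15.8 20.5] ang 84.9 pca 171.7 z 0.1579 med [111.5 216.5 255. ]
side blank 52 [559.5 355.7] [17.3 20.4] ang 83.7 pca 179.9 z 0.1579 med [ 75.    2.5 172. ]
side cell 27 [446.2 -13.7] [10.5 11.2] ang 33.9 pca 107.7 z 0.0573 med [ 30.  11. 236.]
side cellbody 64 [446.2 -14.7] [22.4 14. ] ang 3.0 pca 5.2 z 0.0462 med [ 88.   11.5 233. ]
```

View pics/topc.png

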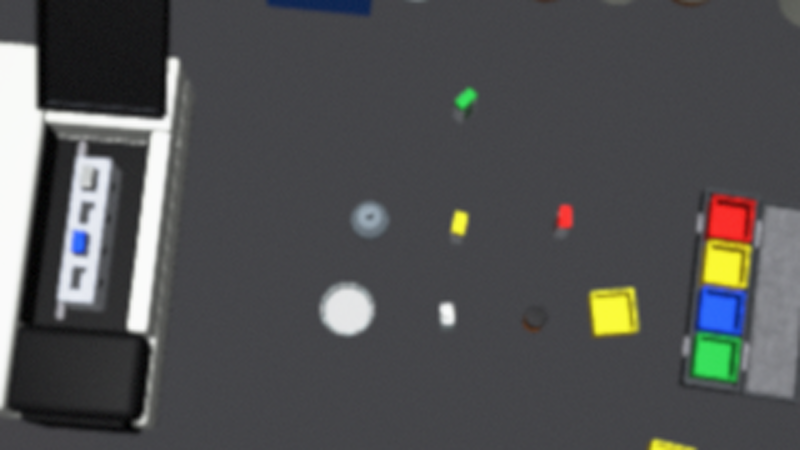

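View pics/sidec.png

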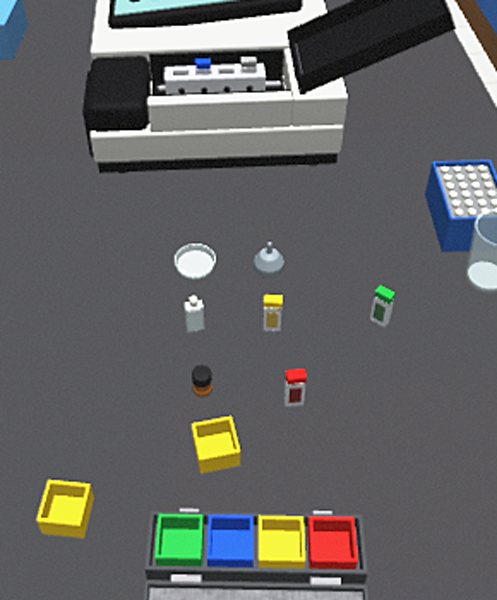

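Candidates, as source pixels:
- **Blue filter:** top camera (141,197). The look-alike is the grey blank at top (145,175); the other two wells are empty.
- **White-stoppered cell:** top (289,226). Leave it.
- **Yellow pockets:** in the case at top (401,207), r≈0.60 m. Loose ones at top (355,226), r≈0.50 m, and side (187,356), r≈0.39 m. I choose the one in the case because it is farthest.
- **Filters on the bench:** red top (336,187), yellow (293,190), green (296,140).

One close crop of the blue filter and a height check next.

```bash
cat >> h.py <<'E'
def go(x,y,z,yawdeg,frm=None):
    """turn (deg about tool z) needed, then shift in cm in the tool frame after the turn"""
    s=manip.sense(); q=rot(s['eef_rot']); e=q.as_euler('xyz')
    p0=np.array(frm if frm is not None else s['tool_pos'])
    tilt=R.from_euler('xyz',[np.pi,0,np.radians(yawdeg)])
    rv=np.degrees((q.inv()*tilt).as_rotvec())
    print('pos',s['tool_pos'].round(4),'turn',rv.round(1),'shift cm',(tilt.inv().apply(np.array([x,y,z])-p0)*100).round(2))
E
python3 - <<'E'
from h import *
z=np.load('top.npz'); t,d=z['p'],z['d']
save('blue',cv2.resize(t[160:240,110:200],(630,560),interpolation=cv2.INTER_CUBIC))
P=np.concatenate([cloud(c,np.load(c+'.npz')['d'])[np.load(c+'.npz')['d']>0] for c in('top','side')])
for x in np.arange(.2,.72,.04):
    print(round(x,2),[int(1000*np.max(P[(abs(P[:,0]-x)<.02)&(abs(P[:,1]-y)<.02)][:,2],initial=-.001)) for y in (-.46,-.42,-.38,-.34,-.30,-.26,.2,.24,.28,.32,.36,.40,.44,.48)])
ps=[];
go(.4902,.3603,.23,176.4)
E
```

```text
0.2 [8, 8, 8, 8, 8, 7, 7, 8, 8, 10, 8, 573, 585, 574]
0.24 [8, 7, 8, 9, 10, 8, 7, 8, 9, 12, 7, 8, 9, 553]
0.28 [8, 6, 10, 9, 35, 37, 8, 7, 8, 8, 8, 9, 10, 8]
0.32 [8, 6, 10, 9, 35, 41, 9, 7, 141, 144, 143, 143, 152, 152]
0.36 [7, 14, 15, 30, 32, 28, 8, 9, 143, 144, 144, 145, 154, 171]
0.4 [7, 14, 17, 42, 41, 29, 7, 7, 144, 144, 146, 150, 154, 174]
0.44 [8, 18, 15, 40, 41, 31, 7, 9, 144, 142, 144, 150, 154, 179]
0.48 [5, 17, 15, 44, 43, 8, 8, 9, 145, 142, 163, 151, 153, 183]
0.52 [5, 18, 16, 42, 41, 7, 7, 13, 145, 141, 162, 152, 153, 189]
0.56 [9, 17, 20, 41, 41, 7, 8, 6, 145, 144, 163, 152, 154, 192]
0.6 [6, 18, 30, 40, 40, 9, 7, 7, 174, 174, 172, 176, 154, 198]
0.64 [7, 6, 6, 9, 7, 6, 8, 9, 194, 172, 174, 190, 155, 199]
0.68 [7, 8, 8, 8, 7, 7, 8, 7, 211, 184, 184, 208, 155, 154]
pos [0.1585 0.5005 0.2313] turn [  0.   0. -14.] shift cm [-33.98 -11.91   0.13]
```

View pics/blue.png

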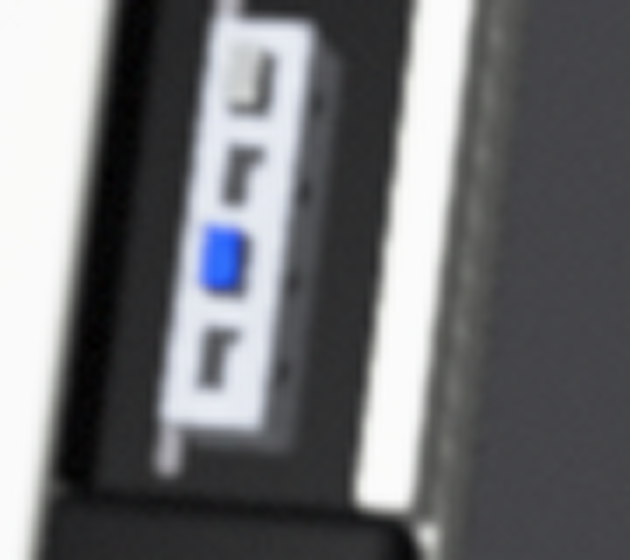

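The crop shows the blue filter at crop (222,258) and the grey blank at (247,77), with one empty well between them. The choice holds, so I'm moving.

arm_command:
  moves:
    - [[-0.3,0,0,0,0,0,-7],[-0.3,0,0,0,0,0,-7],[-0.3,-3.5,-1.2,0,0,0,0],[-0.3,-4.5,-1.6,0,0,0,0],[-0.3,-4.5,-1.6,0,0,0,0]]

```text
time: 1.6
tool_pos: [0.2814, 0.4484, 0.2314]
eef_rot: [3.141, 0.0, 3.081]
force: [1.5, 1.3, -1.2]
opening: 0.0296
finger_force: 0.0
```

arm_command:
  moves:
    - [[-0.3,-4.5,-1.6,0,0,0,0],[-0.3,-4.5,-1.6,0,0,0,0],[-0.3,-4.5,-1.6,0,0,0,0],[-0.3,-4.5,-1.6,0,0,0,0],[-0.3,-3.5,-1.1,0,0,0,0]]

```text
time: 2.1
tool_pos: [0.4929, 0.3588, 0.2312]
eef_rot: [-3.141, 0.0, 3.078]
force: [-0.4, 0.6, 1.1]
opening: 0.0297
finger_force: 0.0
```

```bash
python3 - <<'E'
from h import *
go(.4902,.3603,.142,176.4); print(manip.sense()['opening'])
p,d=manip.capture('side'); P=cloud('side',d)
save('s2',cv2.resize(p[20:200,180:400],(733,600),interpolation=cv2.INTER_CUBIC))
E
```

```text
pos [0.4929 0.3588 0.2312] turn [-0.   0.  -0.1] shift cm [0.28 0.13 8.92]
0.02969621703318575
```

View pics/s2.png

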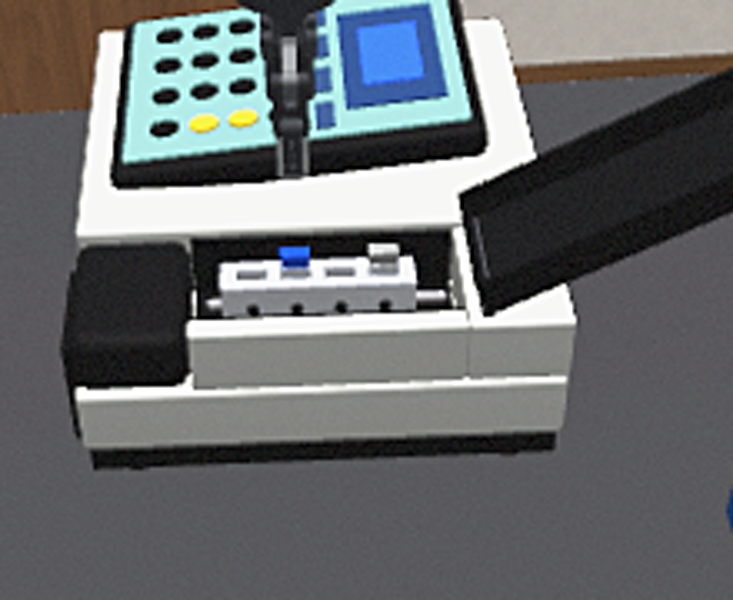

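The gripper at crop (290,150) is lined up above the blue top at (293,257). Going down.

arm_command:
  moves:
    - [[-0.3,0.28,0.13,2,0,0,0],[-0.3,0,0,3,0,0,0],[-0.3,0,0,2,0,0,0],[-0.3,0,0,1.2,0,0,0],[-0.3,0,0,0.7,0,0,0]]

```text
time: 2.65
tool_pos: [0.4874, 0.362, 0.1414]
eef_rot: [-3.141, -0.001, 3.079]
force: [-0.5, 0.5, -0.0]
opening: 0.0302
finger_force: 0.0
```

```bash
python3 - <<'E'
from h import *
go(.4902,.3603,.142,176.4); s=manip.sense(); print(s['opening'],s['force'])
E
```

```text
pos [0.4874 0.362  0.1414] turn [-0.  -0.1  0. ] shift cm [-0.29 -0.15 -0.06]
0.030209033360777997 [-0.51643962  0.52082406 -0.03036275]
```

arm_command:
  moves:
    - [[-0.7,0,0,0,0,0,0],[-1,0,0,0,0,0,0],[-1,0,0,0,0,0,0],[-1,0,0,0,0,0,0],[-1,0,0,0,0,0,0]]

```text
time: 3.15
tool_pos: [0.4879, 0.3617, 0.1429]
eef_rot: [-3.141, 0.001, 3.079]
force: [-1.0, -3.9, 1.5]
opening: 0.0105
finger_force: 60.3
```

arm_command:
  moves:
    - [[-1,0,0,-0.5,0,0,0],[-1,0,0,-1.2,0,0,0],[-1,0,0,-1.5,0,0,0],[-1,0,0,-1.5,0,0,0],[-1,0,0,-1.5,0,0,0]]

```text
time: 3.65
tool_pos: [0.4882, 0.363, 0.2065]
eef_rot: [3.139, 0.002, 3.079]
force: [0.2, -0.4, -1.4]
opening: 0.0108
finger_force: 60.1
```

```bash
python3 - <<'E'
from h import *
s=manip.sense(); print(s['opening'],s['force'],s['finger_force'])
p,d=manip.capture('side'); P=cloud('side',d)
save('s3',cv2.resize(p[20:140,210:350],(700,600),interpolation=cv2.INTER_CUBIC))
go(.459,-.314,.21,174)
for c in ('top','side'):
    z=np.load(c+'.npz'); d=z['d'];p=z['p']; P=cloud(c,d); h=cv2.cvtColor(p,cv2.COLOR_RGB2HSV)
    for n,xy in [('g',(.408,-.308)),('b',(.459,-.314)),('y',(.511,-.318)),('r',(.564,-.325))]:
        m=(abs(P[...,0]-xy[0])<.035)&(abs(P[...,1]-xy[1])<.035)&(P[...,2]>.029)&(h[...,1]>120)
        hue=np.median(h[m][:,0]); m&=abs(h[...,0].astype(int)-hue)<8
        r=cv2.minAreaRect((P[m][:,:2]*1000).astype(np.float32)); print(c,n,np.round(r[0],1),np.round(r[1],1),round(r[2],1))
E
```

```text
0.010755510295401257 [ 0.19002503 -0.43025436 -1.36557358] 60.12758195400238
pos [0.4892 0.3636 0.2094] turn [0.3 0.3 2.4] shift cm [-4.08e+00 -6.77e+01 -6.00e-02]
top g [ 407.1 -308.5] [49.1 46. ] 82.8
top b [ 458.4 -315.4] [50.1 46.9] 84.0
top y [ 510.4 -321.2] [49.9 47.1] 80.6
top r [ 562.4 -326.7] [46.6 46.8] 82.7
side g [ 409.2 -307.4] [46.9 46.2] 82.9
side b [ 460.5 -314.9] [51.6 45.6] 83.5
side y [ 512.1 -319.5] [53.7 45.9] 80.9
side r [ 563.6 -326.2] [48.  46.1] 83.6
```

View pics/s3.png

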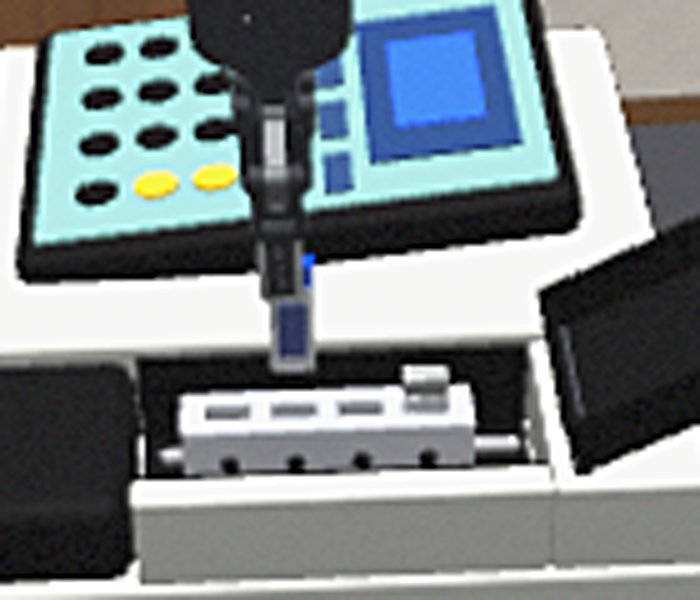

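Blue is held upright and clear of its well at crop (293,330), and the blank is still in its well at (427,385). Carrying blue to its pocket.

arm_command:
  moves:
    - [[-1,0,0,-0.5,0,0,2.4],[-1,-0.15,-2.5,0,0,0,0],[-1,-0.25,-4,0,0,0,0],[-1,-0.27,-4.5,0,0,0,0],[-1,-0.27,-4.5,0,0,0,0]]

```text
time: 4.2
tool_pos: [0.4811, 0.2062, 0.2101]
eef_rot: [3.14, 0.002, 3.038]
force: [0.1, -0.6, -0.4]
opening: 0.0108
finger_force: 60.2
```

arm_command:
  moves:
    - [[-1,-0.27,-4.5,0,0,0,0],[-1,-0.27,-4.5,0,0,0,0],[-1,-0.27,-4.5,0,0,0,0],[-1,-0.27,-4.5,0,0,0,0],[-1,-0.27,-4.5,0,0,0,0]]

```text
time: 4.7
tool_pos: [0.4714, -0.0197, 0.2103]
eef_rot: [3.141, 0.003, 3.038]
force: [0.4, 0.3, -0.4]
opening: 0.0108
finger_force: 60.2
```

arm_command:
  moves:
    - [[-1,-0.27,-4.5,0,0,0,0],[-1,-0.27,-4.5,0,0,0,0],[-1,-0.27,-4.5,0,0,0,0],[-1,-0.27,-4.5,0,0,0,0],[-1,-0.27,-4.5,0,0,0,0]]

```text
time: 5.2
tool_pos: [0.4614, -0.2454, 0.2103]
eef_rot: [-3.141, 0.003, 3.037]
force: [0.5, -0.2, -0.2]
opening: 0.0108
finger_force: 60.2
```

arm_command:
  moves:
    - [[-1,-0.2,-4,0,0,0,0],[-1,-0.1,-2.5,2,0,0,0],[-1,0,0,2,0,0,0],[-1,0,0,1,0,0,0],[-1,0,0,0,0,0,0]]

```text
time: 5.7
tool_pos: [0.457, -0.3077, 0.1584]
eef_rot: [3.14, -0.001, 3.037]
force: [0.7, 0.4, -0.7]
opening: 0.0108
finger_force: 60.1
```

```bash
python3 - <<'E'
from h import *
go(.4590,-.315,.051,174)
p,d=manip.capture('side'); P=cloud('side',d)
save('s4',cv2.resize(p[250:410,180:400],(770,560),interpolation=cv2.INTER_CUBIC))
for c in('top','side'):
  p,d=manip.capture(c);P=cloud(c,d);h=cv2.cvtColor(p,cv2.COLOR_RGB2HSV)
  m=(abs(P[...,0]-.46)<.04)&(abs(P[...,1]+.31)<.05)&(P[...,2]>.06)&(abs(h[...,0].astype(int)-113)<8)&(h[...,1]>120)
  if m.sum(): print(c,m.sum(),np.median(P[m],0),P[m].min(0),P[m].max(0))
E
```

```text
pos [ 0.457  -0.3077  0.1584] turn [ 0.1 -0.1  0. ] shift cm [-0.28 -0.71 10.74]
side 51 [ 0.46441144 -0.31466176  0.17779626] [ 0.43268823 -0.35075588  0.12992786] [ 0.47211178 -0.30207064  0.29707732]
```

View pics/s4.png

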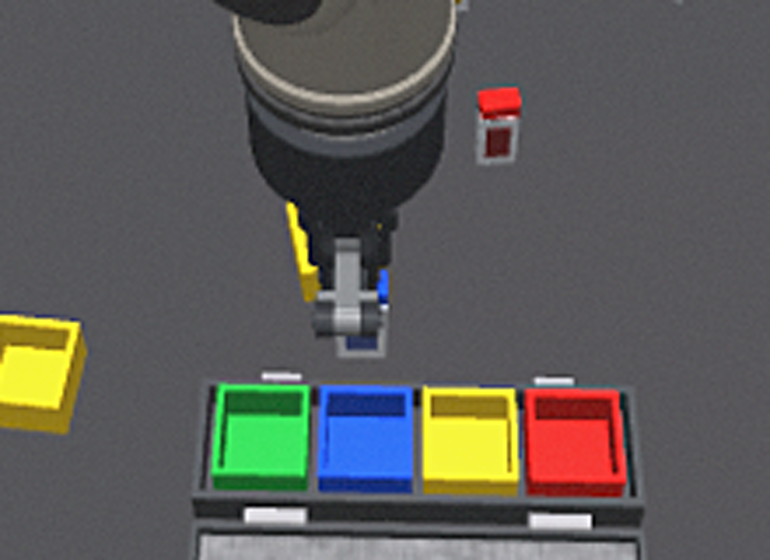

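Blue hangs over its pocket (crop (362,440)), about 3 mm to +x in the grip. Centring and lowering it.

arm_command:
  moves:
    - [[-1,-0.08,-0.73,2,0,0,0],[-1,0,0,3,0,0,0],[-1,0,0,2.5,0,0,0],[-1,0,0,1.7,0,0,0],[-1,0,0,1,0,0,0]]

```text
time: 6.35
tool_pos: [0.4576, -0.3154, 0.057]
eef_rot: [3.142, 0.0, 3.038]
force: [0.2, 0.5, -1.1]
opening: 0.0108
finger_force: 60.1
```

arm_command:
  moves:
    - [[-1,0,0,0.25,0,0,0],[-1,0,0,0.2,0,0,0],[-1,0,0,0.1,0,0,0],[-1,0,0,0.1,0,0,0],[-1,0,0,0,0,0,0]]

```text
time: 6.85
tool_pos: [0.4574, -0.316, 0.0512]
eef_rot: [-3.141, 0.001, 3.037]
force: [0.4, -0.7, -0.4]
opening: 0.011
finger_force: 60.1
```

arm_command:
  moves:
    - [[-1,0,0,0.1,0,0,0],[-1,0,0,0.1,0,0,0],[-1,0,0,0,0,0,0],[-1,0,0,0,0,0,0],[-1,0,0,0,0,0,0]]

```text
time: 7.35
tool_pos: [0.4574, -0.3161, 0.0494]
eef_rot: [-3.141, 0.001, 3.037]
force: [-1.2, 0.9, 5.0]
opening: 0.0111
finger_force: 60.8
```

Contact at 5 N. Releasing and backing off upward.

arm_command:
  moves:
    - [[-0.6,0,0,0,0,0,0],[-0.4,0,0,0,0,0,0],[-0.3,0,0,0,0,0,0],[-0.3,0,0,-0.5,0,0,0],[-0.3,0,0,-2,0,0,0]]

```text
time: 7.85
tool_pos: [0.4561, -0.3148, 0.0724]
eef_rot: [3.139, -0.003, 3.037]
force: [-0.1, -0.6, 0.6]
opening: 0.0303
finger_force: 0.0
```

arm_command:
  moves:
    - [[-0.3,0,0,-3,0,0,0],[-0.3,0,0,-3,0,0,0],[-0.3,0,0,-2,0,0,0],[-0.3,0,0,0,0,0,0],[-0.3,0,0,0,0,0,0]]

```text
time: 8.35
tool_pos: [0.4571, -0.3157, 0.1537]
eef_rot: [-3.141, 0.0, 3.037]
force: [0.2, 0.6, -0.8]
opening: 0.0302
finger_force: 0.0
```

```bash
cat >> h.py <<'E'
H={'red':0,'yel':30,'grn':66,'blu':112}
def find(c,col,xy,rad,zlo,zhi):
    p,d=manip.capture(c);P=cloud(c,d);h=cv2.cvtColor(p,cv2.COLOR_RGB2HSV)
    dh=abs(h[...,0].astype(int)-H[col]);dh=np.minimum(dh,180-dh)
    m=(np.hypot(P[...,0]-xy[0],P[...,1]-xy[1])<rad)&(P[...,2]>zlo)&(P[...,2]<zhi)&(dh<9)&(h[...,1]>110)
    if m.sum()<6: print(c,col,'few',m.sum());return
    q=P[m]; q=q[q[:,2]>np.percentile(q[:,2],90)-.006]
    r=cv2.minAreaRect((q[:,:2]*1000).astype(np.float32)); print(c,col,len(q),np.round(r[0],1),np.round(r[1],1),round(r[2],1),'z',np.median(q[:,2]).round(4))
E
python3 - <<'E'
from h import *
for c in('top','side'): find(c,'blu',(.459,-.315),.035,.045,.08)
go(.5543,-.1387,.13,180)
E
```

```text
top blu few 0
side blu 105 [ 460.4 -316.8] [14.1 20.4] 83.5 z 0.0669
pos [ 0.4566 -0.3153  0.1526] turn [ 0.1 -0.1 -6. ] shift cm [-9.77 17.66  2.26]
```

Blue is standing in its pocket. Red next.

arm_command:
  moves:
    - [[-0.3,0,0,0,0,0,-5],[-0.3,-2.2,4,0,0,0,0],[-0.3,-2.5,4.6,0,0,0,0],[-0.3,-2.5,4.6,0,0,0,0],[-0.3,-2.4,4.5,0,0,0,0]]

```text
time: 8.95
tool_pos: [0.5535, -0.1436, 0.1524]
eef_rot: [3.141, -0.002, 3.124]
force: [0.8, 0.7, -1.1]
opening: 0.0297
finger_force: 0.0
```

arm_command:
  moves:
    - [[-0.3,0,0,3,0,0,0],[-0.3,0,0,3,0,0,0],[-0.3,0,0,1,0,0,0],[-0.3,0,0,0,0,0,0],[-0.3,0,0,0,0,0,0]]

```text
time: 9.45
tool_pos: [0.5537, -0.146, 0.0843]
eef_rot: [-3.142, 0.0, 3.124]
force: [1.0, 1.2, 1.5]
opening: 0.0298
finger_force: 0.0
```

```bash
python3 - <<'E'
from h import *
find('side','red',(.554,-.139),.03,.03,.08)
go(.5543,-.1387,.037,179)
E
```

```text
side red 16 [ 551.5 -143.1] [ 7.9 19.3] 60.1 z 0.0546
pos [ 0.554  -0.1462  0.0848] turn [-0.   0.1 -0. ] shift cm [-0.02  0.75  4.78]
```

arm_command:
  moves:
    - [[-0.3,0,0.75,0,0,0,0],[-0.3,0,0,0,0,0,0],[-0.3,0,0,2,0,0,0],[-0.3,0,0,1.8,0,0,0],[-0.3,0,0,1,0,0,0]]

```text
time: 10.0
tool_pos: [0.5532, -0.1377, 0.0351]
eef_rot: [3.141, -0.001, 3.125]
force: [0.2, -0.1, -0.5]
opening: 0.0299
finger_force: 0.0
```

arm_command:
  moves:
    - [[-0.3,0,0,0,0,0,0],[-0.7,0,0,0,0,0,0],[-1,0,0,0,0,0,0],[-1,0,0,0,0,0,0],[-1,0,0,0,0,0,0]]

```text
time: 10.5
tool_pos: [0.554, -0.1381, 0.0365]
eef_rot: [-3.141, 0.001, 3.125]
force: [-1.2, -0.6, 1.9]
opening: 0.0111
finger_force: 61.6
```

arm_command:
  moves:
    - [[-1,0,0,-1.5,0,0,0],[-1,0,0,-3,0,0,0],[-1,0,0,-3,0,0,0],[-1,0,0,-1,0,0,5],[-1,-0.47,-3.05,0,0,0,0]]

```text
time: 11.0
tool_pos: [0.5561, -0.1667, 0.1234]
eef_rot: [3.142, 0.004, 3.038]
force: [0.6, -1.1, -0.9]
opening: 0.0114
finger_force: 61.4
```

arm_command:
  moves:
    - [[-1,-0.6,-3.9,0,0,0,0],[-1,-0.6,-3.9,0,0,0,0],[-1,-0.6,-3.9,0,0,0,0],[-1,-0.6,-3.9,0,0,0,0],[-1,0,0,0,0,0,0]]

```text
time: 11.5
tool_pos: [0.5621, -0.3316, 0.1207]
eef_rot: [-3.139, 0.001, 3.033]
force: [-0.3, -0.3, -1.6]
opening: 0.0115
finger_force: 61.3
```

```bash
python3 - <<'E'
from h import *
go(.563,-.3265,.0445,174); s=manip.sense(); print(s['finger_force'])
p,d=manip.capture('side')
save('s5',cv2.resize(p[250:410,240:420],(630,560),interpolation=cv2.INTER_CUBIC))
E
```

```text
pos [ 0.5621 -0.3316  0.1207] turn [-0.1  0.1 -0.2] shift cm [-0.04  0.52  7.62]
61.30220174789429
```

View pics/s5.png

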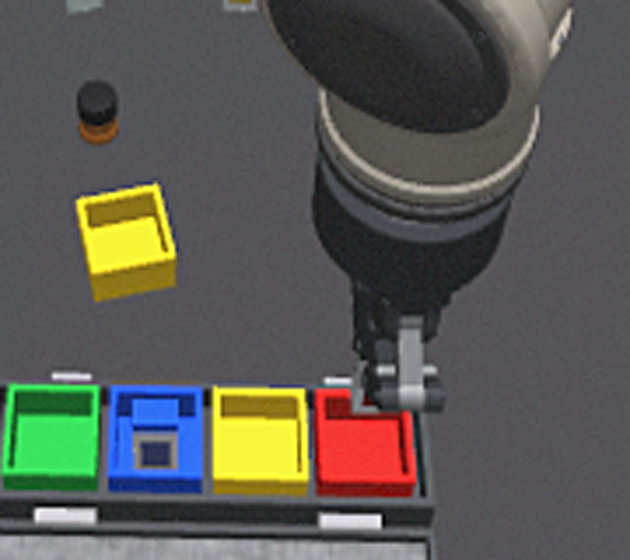

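Blue stands centred in its pocket at crop (155,440). Red is held over its own pocket, with the fingers at crop (410,395). Going down partway.

arm_command:
  moves:
    - [[-1,0,0,1.5,0,0,0],[-1,0,0,1,0,0,0],[-1,0,0,0,0,0,0],[-1,0,0,0,0,0,0],[-1,0,0,0,0,0,0]]

```text
time: 12.05
tool_pos: [0.5631, -0.3261, 0.0965]
eef_rot: [-3.141, 0.001, 3.038]
force: [-0.1, 0.8, -0.7]
opening: 0.0111
finger_force: 61.3
```

arm_command:
  moves:
    - [[-1,0,0,1.5,0,0,0],[-1,0,0,1.8,0,0,0],[-1,0,0,1,0,0,0],[-1,0,0,0.5,0,0,0],[-1,0,0,0.2,0,0,0]]

```text
time: 12.55
tool_pos: [0.5627, -0.3264, 0.0457]
eef_rot: [3.141, -0.0, 3.037]
force: [0.6, 0.6, -0.7]
opening: 0.011
finger_force: 61.3
```

arm_command:
  moves:
    - [[-1,0,0,0.1,0,0,0],[-1,0,0,0.1,0,0,0],[-1,0,0,0,0,0,0],[-1,0,0,0,0,0,0],[-1,0,0,0,0,0,0]]

```text
time: 13.05
tool_pos: [0.5628, -0.3265, 0.0441]
eef_rot: [-3.141, 0.0, 3.037]
force: [-0.3, -1.1, -0.9]
opening: 0.0107
finger_force: 61.3
```

arm_command:
  moves:
    - [[-1,0,0,0.1,0,0,0],[-1,0,0,0,0,0,0],[-1,0,0,0,0,0,0],[-0.6,0,0,0,0,0,0],[-0.4,0,0,0,0,0,0]]

```text
time: 13.55
tool_pos: [0.5626, -0.3264, 0.0426]
eef_rot: [3.141, -0.0, 3.037]
force: [0.3, -0.1, -0.5]
opening: 0.0255
finger_force: 0.0
```

arm_command:
  moves:
    - [[-0.3,0,0,0,0,0,0],[-0.3,0,0,-1,0,0,0],[-0.3,0,0,-3,0,0,0],[-0.3,0,0,-4,0,0,0],[-0.3,0,0,-2,0,0,0]]

```text
time: 14.05
tool_pos: [0.5638, -0.3273, 0.1471]
eef_rot: [-3.139, 0.005, 3.037]
force: [0.4, -0.1, 0.0]
opening: 0.0298
finger_force: 0.0
```

arm_command:
  moves:
    - [[-0.3,0,0,-1,0,0,0],[-0.3,0,0,0,0,0,0],[-0.3,0,0,0,0,0,0],[-0.3,0,0,0,0,0,0],[-0.3,0,0,0,0,0,0]]

```text
time: 14.55
tool_pos: [0.5621, -0.326, 0.1513]
eef_rot: [3.14, -0.002, 3.037]
force: [-0.5, 1.2, -0.6]
opening: 0.03
finger_force: 0.0
```

```bash
python3 - <<'E'
from h import *
find('side','red',(.563,-.326),.035,.045,.08)
for c in('top','side'): find(c,'yel',(.5437,-.0241),.03,.05,.08)
go(.5437,-.0241,.15,170)
E
```

```text
side red 110 [ 564.  -325.8] [14.1 22.1] 81.0 z 0.0665
top yel few 0
side yel 63 [544.7 -24.8] [13.2 21.8] 80.3 z 0.0598
pos [ 0.5624 -0.3263  0.152 ] turn [ 0.  -0.1  4. ] shift cm [ 7.09 29.43  0.2 ]
```

arm_command:
  moves:
    - [[-0.3,0,0,0,0,0,4],[-0.3,0.85,3.5,0,0,0,0],[-0.3,1.04,4.3,0,0,0,0],[-0.3,1.04,4.3,0,0,0,0],[-0.3,1.04,4.3,0,0,0,0]]

```text
time: 15.2
tool_pos: [0.5515, -0.1565, 0.1526]
eef_rot: [3.141, -0.0, 2.967]
force: [0.5, 0.5, 0.9]
opening: 0.0298
finger_force: 0.0
```

arm_command:
  moves:
    - [[-0.3,1.04,4.3,0,0,0,0],[-0.3,1.04,4.3,0,0,0,0],[-0.3,1.04,4.4,0,0,0,0],[-0.3,0,0,4,0,0,0],[-0.3,0,0,3,0,0,0]]

```text
time: 15.7
tool_pos: [0.5437, -0.0228, 0.0821]
eef_rot: [3.141, 0.001, 2.971]
force: [-0.3, 0.1, -0.2]
opening: 0.0301
finger_force: 0.0
```

arm_command:
  moves:
    - [[-0.3,0,0,0,0,0,0],[-0.3,0,0,0,0,0,0],[-0.3,0,0,0,0,0,0],[-0.3,0,0,0,0,0,0],[-0.3,0,0,0,0,0,0]]

```text
time: 16.2
tool_pos: [0.5444, -0.025, 0.084]
eef_rot: [3.142, 0.002, 2.967]
force: [0.3, -0.7, -0.2]
opening: 0.0299
finger_force: 0.0
```

```bash
python3 - <<'E'
from h import *
go(.5437,-.0243,.037,170)
E
```

```text
pos [ 0.5444 -0.025   0.084 ] turn [ 0.   0.1 -0. ] shift cm [0.08 0.05 4.7 ]
```

arm_command:
  moves:
    - [[-0.3,0.05,0,2,0,0,0],[-0.3,0,0,1.7,0,0,0],[-0.3,0,0,1,0,0,0],[-0.3,0,0,0,0,0,0],[-0.7,0,0,0,0,0,0]]

```text
time: 16.7
tool_pos: [0.5436, -0.0246, 0.0363]
eef_rot: [3.142, 0.001, 2.967]
force: [0.4, -0.3, 1.1]
opening: 0.0169
finger_force: 0.0
```

arm_command:
  moves:
    - [[-1,0,0,0,0,0,0],[-1,0,0,0,0,0,0],[-1,0,0,0,0,0,0],[-1,0,0,-1,0,0,0],[-1,0,0,-3,0,0,0]]

```text
time: 17.2
tool_pos: [0.5413, -0.0241, 0.0744]
eef_rot: [3.141, -0.006, 2.967]
force: [1.0, 0.0, -0.8]
opening: 0.0112
finger_force: 59.6
```

arm_command:
  moves:
    - [[-1,0,0,-3,0,0,-4],[-1,0,0,-3,0,0,0],[-1,0,0,0,0,0,0],[-1,0,0,0,0,0,0],[-1,0,0,0,0,0,0]]

```text
time: 17.7
tool_pos: [0.5425, -0.0243, 0.135]
eef_rot: [3.141, -0.002, 3.037]
force: [-0.5, 1.2, -0.6]
opening: 0.0112
finger_force: 59.6
```

```bash
python3 - <<'E'
from h import *
go(.5113,-.3204,.0445,174)
find('side','yel',(.5437,-.0241),.03,.08,.2)
E
```

```text
pos [ 0.5425 -0.0243  0.135 ] turn [ 0.  -0.1  0. ] shift cm [ 1.000e-02 -2.977e+01  9.050e+00]
side yel 15 [545.6 -30.2] [15.4  3.7] 0.1 z 0.1278
```

arm_command:
  moves:
    - [[-1,0,-3.3,0,0,0,0],[-1,0,-4.5,0,0,0,0],[-1,0,-4.5,0,0,0,0],[-1,0,-4.5,0,0,0,0],[-1,0,-4.5,0,0,0,0]]

```text
time: 18.25
tool_pos: [0.5201, -0.2377, 0.1345]
eef_rot: [3.14, -0.002, 3.037]
force: [0.9, -0.7, -1.7]
opening: 0.0115
finger_force: 59.5
```

arm_command:
  moves:
    - [[-1,0,-4.5,0,0,0,0],[-1,0,-4,0,0,0,0],[-1,0,0,0,0,0,0],[-1,0,0,0,0,0,0],[-1,0,0,0,0,0,0]]

```text
time: 18.75
tool_pos: [0.512, -0.3196, 0.1349]
eef_rot: [3.14, -0.002, 3.038]
force: [0.5, 0.2, -0.3]
opening: 0.0108
finger_force: 59.5
```

arm_command:
  moves:
    - [[-1,0,0,2,0,0,0],[-1,0,0,0,0,0,0],[-1,0,0,0,0,0,0],[-1,0,0,0,0,0,0],[-1,0,0,0,0,0,0]]

```text
time: 19.25
tool_pos: [0.5127, -0.3208, 0.1166]
eef_rot: [-3.141, 0.001, 3.038]
force: [-0.7, 0.5, -1.0]
opening: 0.0112
finger_force: 59.5
```

```bash
python3 - <<'E'
from h import *
go(.5113,-.3204,.0445,174)
p,d=manip.capture('side')
save('s6',cv2.resize(p[250:410,240:420],(630,560),interpolation=cv2.INTER_CUBIC))
E
```

```text
pos [ 0.5127 -0.3208  0.1166] turn [-0.   0.1  0.1] shift cm [0.14 0.02 7.21]
```

View pics/s6.png

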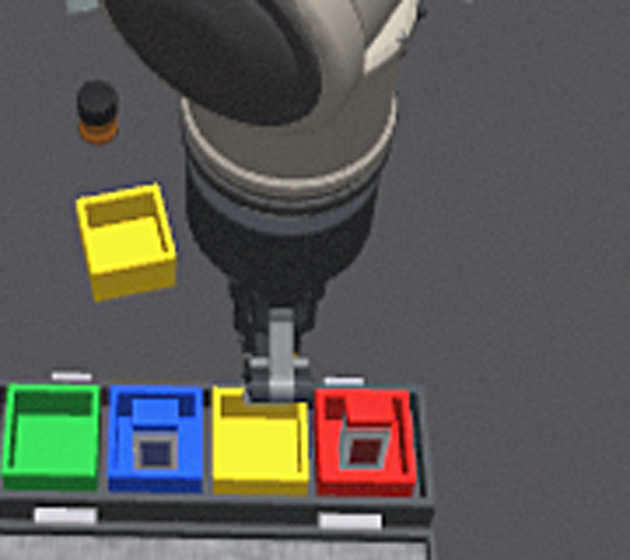

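Red stands centred in its pocket at crop (365,445), and yellow is held above the case's yellow pocket at crop (262,440). Lowering it.

arm_command:
  moves:
    - [[-1,0.1,0,2,0,0,0],[-1,0,0,2.5,0,0,0],[-1,0,0,1.7,0,0,0],[-1,0,0,0.7,0,0,0],[-1,0,0,0.2,0,0,0]]

```text
time: 19.8
tool_pos: [0.5111, -0.3207, 0.0444]
eef_rot: [3.141, -0.001, 3.037]
force: [-0.2, -1.2, -0.6]
opening: 0.0114
finger_force: 59.5
```

arm_command:
  moves:
    - [[-1,0,0,0.1,0,0,0],[-1,0,0,0.1,0,0,0],[-1,0,0,0,0,0,0],[-1,0,0,0,0,0,0],[-1,0,0,0,0,0,0]]

```text
time: 20.3
tool_pos: [0.5117, -0.3212, 0.0436]
eef_rot: [-3.141, 0.002, 3.037]
force: [-1.0, -0.1, 3.3]
opening: 0.0111
finger_force: 59.9
```

arm_command:
  moves:
    - [[-0.6,0,0,0,0,0,0],[-0.4,0,0,0,0,0,0],[-0.3,0,0,0,0,0,0],[-0.3,0,0,-1,0,0,0],[-0.3,0,0,-3,0,0,0]]

```text
time: 20.8
tool_pos: [0.5097, -0.3195, 0.0809]
eef_rot: [3.138, -0.005, 3.037]
force: [0.5, -0.4, 0.3]
opening: 0.0299
finger_force: 0.0
```

arm_command:
  moves:
    - [[-0.3,0,0,-4,0,0,0],[-0.3,0,0,-3,0,0,7],[-0.3,0,0,0,0,0,8],[-0.3,0,0,0,0,0,8],[-0.3,0,0,0,0,0,8]]

```text
time: 21.3
tool_pos: [0.5113, -0.3208, 0.1539]
eef_rot: [3.142, 0.001, 2.49]
force: [-0.7, 0.6, 0.7]
opening: 0.0298
finger_force: 0.0
```

arm_command:
  moves:
    - [[-0.3,0,0,0,0,0,5],[-0.3,0,0,0,0,0,0],[-0.3,0,0,0,0,0,0],[-0.3,0,0,0,0,0,0],[-0.3,0,0,0,0,0,0]]

```text
time: 21.8
tool_pos: [0.5112, -0.3208, 0.1529]
eef_rot: [3.142, -0.0, 2.41]
force: [0.2, 0.7, 0.5]
opening: 0.0301
finger_force: 0.0
```

```bash
python3 - <<'E'
from h import *
find('side','yel',(.5113,-.3204),.035,.045,.08)
for c in('top','side'): find(c,'grn',(.6856,-.0283),.03,.045,.08)
go(.6856,-.0283,.15,138)
E
```

```text
side yel 105 [ 512.9 -320.3] [13.3 20.6] 83.7 z 0.0667
top grn 29 [683.4 -28.1] [13.2 22.2] 47.0 z 0.0586
side grn 61 [686.4 -27.8] [14.6 22.4] 43.2 z 0.0587
pos [ 0.5112 -0.3208  0.1528] turn [ 0. -0.  0.] shift cm [ 6.61 33.4   0.28]
```

arm_command:
  moves:
    - [[-0.3,0,0,0,0,0,3],[-0.3,0.9,3.5,0,0,0,0],[-0.3,1.1,4.3,0,0,0,0],[-0.3,1.1,4.3,0,0,0,0],[-0.3,1.1,4.3,0,0,0,0]]

```text
time: 22.45
tool_pos: [0.5981, -0.1737, 0.1529]
eef_rot: [3.141, 0.0, 2.356]
force: [0.8, 0.3, 1.6]
opening: 0.0296
finger_force: 0.0
```

arm_command:
  moves:
    - [[-0.3,1.1,4.3,0,0,0,0],[-0.3,1.1,4.3,0,0,0,0],[-0.3,1.1,4.3,0,0,0,0],[-0.3,0.9,3.7,0,0,0,0],[-0.3,0,0,3,0,0,0]]

```text
time: 22.95
tool_pos: [0.6895, -0.0231, 0.1266]
eef_rot: [3.134, 0.007, 2.362]
force: [-0.2, -0.6, -0.7]
opening: 0.0296
finger_force: 0.0
```

arm_command:
  moves:
    - [[-0.3,0,0,3,0,0,0],[-0.3,0,0,1,0,0,0],[-0.3,0,0,0,0,0,0],[-0.3,0,0,0,0,0,0],[-0.3,0,0,0,0,0,0]]

```text
time: 23.45
tool_pos: [0.6861, -0.0285, 0.0849]
eef_rot: [3.14, 0.003, 2.356]
force: [-0.2, -1.1, -0.4]
opening: 0.0298
finger_force: 0.0
```

```bash
python3 - <<'E'
from h import *
go(.6851,-.028,.037,135)
E
```

```text
pos [ 0.6861 -0.0285  0.0849] turn [ 0.1  0.2 -0. ] shift cm [ 0.1  -0.04  4.79]
```

arm_command:
  moves:
    - [[-0.3,0.05,0,2,0,0,0],[-0.3,0,0,1.8,0,0,0],[-0.3,0,0,1,0,0,0],[-0.3,0,0,0,0,0,0],[-0.7,0,0,0,0,0,0]]

```text
time: 23.95
tool_pos: [0.6853, -0.0278, 0.0359]
eef_rot: [3.141, 0.001, 2.356]
force: [0.6, 0.6, -0.2]
opening: 0.0168
finger_force: 0.0
```

arm_command:
  moves:
    - [[-1,0,0,0,0,0,0],[-1,0,0,0,0,0,0],[-1,0,0,0,0,0,0],[-1,0,0,-1,0,0,0],[-1,0,0,-3,0,0,0]]

```text
time: 24.45
tool_pos: [0.6825, -0.0273, 0.0723]
eef_rot: [-3.138, -0.006, 2.357]
force: [-0.3, -0.3, -0.8]
opening: 0.0111
finger_force: 61.0
```

arm_command:
  moves:
    - [[-1,0,0,-4,0,0,-7],[-1,0,0,-4,0,0,-8],[-1,0,0,-1,0,0,-8],[-1,0,0,0,0,0,-8],[-1,0,0,0,0,0,-8]]

```text
time: 24.95
tool_pos: [0.6848, -0.0275, 0.1663]
eef_rot: [3.142, 0.002, 3.043]
force: [-0.7, -0.6, -0.2]
opening: 0.0113
finger_force: 60.9
```

```bash
python3 - <<'E'
from h import *
go(.4082,-.3080,.15,174); print(manip.sense()['finger_force'])
E
```

```text
pos [ 0.6848 -0.0275  0.1663] turn [0.  0.1 0.4] shift cm [ 24.58 -30.78   1.63]
60.85755944252014
```

arm_command:
  moves:
    - [[-1,2,-2.5,0,0,0,0],[-1,2.8,-3.5,0,0,0,0],[-1,2.8,-3.5,0,0,0,0],[-1,2.8,-3.5,0,0,0,0],[-1,2.8,-3.5,0,0,0,0]]

```text
time: 25.45
tool_pos: [0.5348, -0.1788, 0.1654]
eef_rot: [-3.141, 0.0, 3.038]
force: [1.0, -1.2, -1.0]
opening: 0.0113
finger_force: 60.9
```

arm_command:
  moves:
    - [[-1,2.8,-3.5,0,0,0,0],[-1,2.8,-3.5,0,0,0,0],[-1,2.8,-3.5,0,0,0,0],[-1,2.8,-3.5,0,0,0,0],[-1,0.2,-0.3,0,0,0,0]]

```text
time: 25.95
tool_pos: [0.4049, -0.3113, 0.1654]
eef_rot: [-3.14, -0.0, 3.032]
force: [0.8, 0.6, -0.2]
opening: 0.0111
finger_force: 60.9
```

arm_command:
  moves:
    - [[-1,0,0,3,0,0,0],[-1,0,0,2,0,0,0],[-1,0,0,0,0,0,0],[-1,0,0,0,0,0,0],[-1,0,0,0,0,0,0]]

```text
time: 26.45
tool_pos: [0.4089, -0.3086, 0.1161]
eef_rot: [-3.14, 0.002, 3.038]
force: [-0.1, -1.1, 0.0]
opening: 0.0113
finger_force: 60.9
```

```bash
python3 - <<'E'
from h import *
go(.4082,-.3080,.0445,174)
p,d=manip.capture('side')
save('s7',cv2.resize(p[250:410,200:380],(630,560),interpolation=cv2.INTER_CUBIC))
E
```

```text
pos [ 0.4089 -0.3086  0.1161] turn [-0.1  0.1  0.1] shift cm [0.07 0.05 7.16]
```

View pics/s7.png

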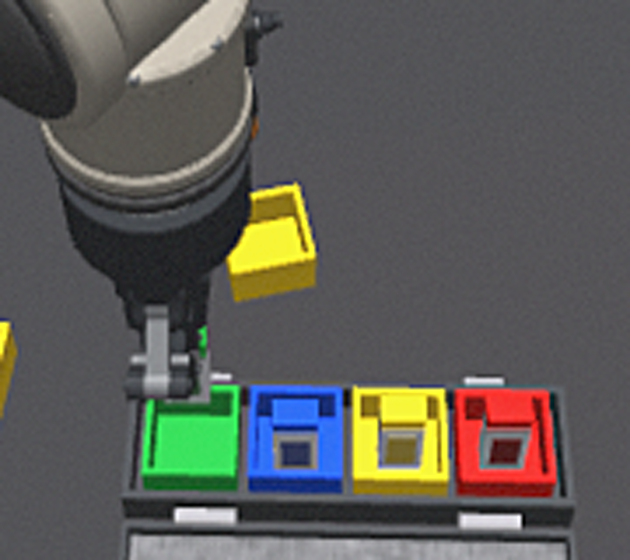

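Blue, yellow and red all stand in their pockets (crop (295,440), (400,440), (505,440)). Green is held above its own at (190,440). Lowering it.

arm_command:
  moves:
    - [[-1,0.1,0,2,0,0,0],[-1,0,0,2.5,0,0,0],[-1,0,0,1.7,0,0,0],[-1,0,0,0.7,0,0,0],[-1,0,0,0.2,0,0,0]]

```text
time: 27.0
tool_pos: [0.4072, -0.3082, 0.0438]
eef_rot: [3.141, 0.0, 3.037]
force: [-0.5, 0.1, 0.6]
opening: 0.0111
finger_force: 60.9
```

arm_command:
  moves:
    - [[-1,0,0,0.1,0,0,0],[-1,0,0,0.1,0,0,0],[-1,0,0,0,0,0,0],[-1,0,0,0,0,0,0],[-1,0,0,0,0,0,0]]

```text
time: 27.5
tool_pos: [0.4076, -0.3087, 0.0431]
eef_rot: [-3.14, 0.002, 3.037]
force: [-0.5, 1.3, 5.9]
opening: 0.0114
finger_force: 61.7
```

arm_command:
  moves:
    - [[-0.6,0,0,0,0,0,0],[-0.4,0,0,0,0,0,0],[-0.3,0,0,0,0,0,0],[-0.3,0,0,-1,0,0,0],[-0.3,0,0,-3,0,0,0]]

```text
time: 28.0
tool_pos: [0.4057, -0.307, 0.0805]
eef_rot: [3.138, -0.004, 3.037]
force: [0.9, 0.6, 0.2]
opening: 0.0299
finger_force: 0.0
```

arm_command:
  moves:
    - [[-0.3,0,0,-4,0,0,0],[-0.3,0,0,-4,0,0,0],[-0.3,0,4,-3,0,0,0],[-0.3,0,4,0,0,0,0],[-0.3,0,4,0,0,0,0]]

```text
time: 28.5
tool_pos: [0.4198, -0.188, 0.1936]
eef_rot: [-3.14, 0.003, 3.036]
force: [-0.0, 0.3, -0.6]
opening: 0.0301
finger_force: 0.0
```

arm_command:
  moves:
    - [[-0.3,0,4,0,0,0,0],[-0.3,0,2,0,0,0,0],[-0.3,0,0,0,0,0,0],[-0.3,0,0,0,0,0,0],[-0.3,0,0,0,0,0,0]]

```text
time: 29.0
tool_pos: [0.4258, -0.1302, 0.192]
eef_rot: [-3.141, 0.001, 3.036]
force: [0.0, -1.3, 0.1]
opening: 0.0297
finger_force: 0.0
```

```bash
python3 - <<'E'
from h import *
for n,xy in [('grn',(.4082,-.308)),('blu',(.4595,-.315)),('yel',(.5113,-.3204)),('red',(.563,-.3265))]: find('side',n,xy,.035,.045,.08)
p,d=manip.capture('side'); P=cloud('side',d)
for n,xy,z in [('blank',(.559,.3557),.158),('cell',(.446,-.014),.046)]:
    m=(np.hypot(P[...,0]-xy[0],P[...,1]-xy[1])<.028)&(abs(P[...,2]-z)<.007)
    print(n,m.sum(),P[m].mean(0) if m.sum() else '')
save('s8',p)
E
```

```text
side grn 105 [ 408.5 -308.3] [13.5 20.5] 86.4 z 0.067
side blu 103 [ 460.5 -317. ] [13.2 20.4] 84.5 z 0.0669
side yel 102 [ 512.8 -320.5] [14.  20.5] 83.1 z 0.0669
side red 110 [ 564.1 -325.6] [13.5 22.2] 82.6 z 0.0667
blank 51 [0.55904289 0.35431298 0.15775095]
cell 63 [ 0.44611582 -0.01594044  0.04624182]
```

View pics/s8.png

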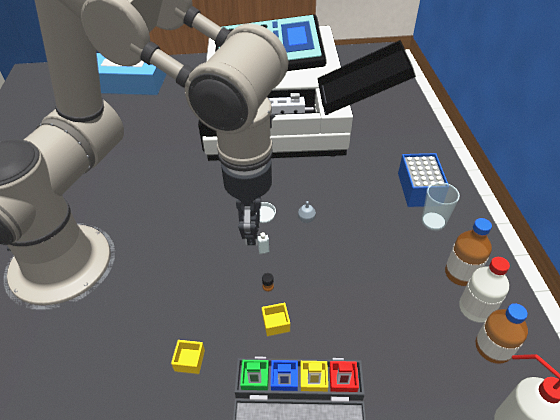

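All four filters stand in their pockets at (255,375), (285,375), (314,375) and (344,375). The glass cell at (264,243) and the blank in the carriage have not moved, and the arm is clear. Handing in.

```bash
python3 -c "
from station import manip
print(manip.close_job())"
```

```text
the job is handed in; nothing more can be done
None
```

I handed the job in after about 29 s: all four filters stand upright and released in the pocket of their own colour, the grey blank and the glass cell are where they started, and the arm is clear; the hand-in call returned no verdict.

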